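Sweep the loose printed parts into the bench pan

TASK

Clear the worktop: with the fingertips, sweep the two small printed gears and the flat round cap along the surface into the low metal pan through its open side, until each lies flat and wholly inside the pan, past the lip. Only push them; do not pick up or lift any of them. Leave the clamp knob, the jar and everything else where they stand.

Things in the scene. Friction and masses are not known exactly. Their poses are not given: they have to be found in the camera images.
- pan: low dark grey metal pan like a dustpan, fixed to the worktop; inside 180 mm wide, 140 mm deep. Origin: worktop height, middle of the inside; +y points out through the open side (mouth), which looks to the robot's left within 17 degrees; x along the mouth, z up. Inside: x -90 to 90 mm, y -70 (back wall) to 70 mm (lip). Walls 28 mm high, 3 mm thick; a 23 mm thick handle sticks out behind to y = -162 mm
- pan_mouth (a point): the middle of the pan's lip, at worktop height (70 mm from the pan's origin along its +y). The floor of the pan is 2 mm above the worktop; its first 20 mm behind the lip are a gentle ramp that starts level with the worktop, so that parts slide up it. The side walls are only 14 mm high within 27 mm of the lip
- gear_one: a printed gear: a flat toothed wheel like a disc, 41 mm across the teeth, lying flat, 10 mm high at the teeth (a small hub reaches 14 mm), 22 g or so. Origin: centre of its underside; z up. It starts on the worktop to the left of the pan's mouth; the parts may swap places
- gear_two: the other printed gear, the same as the first: a flat toothed wheel like a disc, 41 mm across the teeth, lying flat, 10 mm high at the teeth (a small hub reaches 14 mm), 22 g or so. Origin: centre of its underside; z up. It starts on the worktop to the left of the pan's mouth; the parts may swap places
- cap: a black ribbed cap lying on its face, a flat disc 42 mm across and 14 mm high, 25 g or so. Origin: centre of its underside; z up. It starts in one of the same three places as the gears
- clamp_knob: small black clamp knob with a stem, standing, 35 mm across and 33 mm high, among the parts; not to be moved. Origin: centre of its underside
- jar: small lidded jar, 45 mm across and 43 mm high, to the left of the parts; not to be moved. Origin: centre of its underside
- cutters: flush cutters lying flat, about 115 mm long along their x axis, 12 mm thick; not to be moved. Origin: on the underside near the middle
- glue_stick: standing glue stick, 27 mm across, 93 mm high, at the back; not to be moved. Origin: centre of its underside
- marker_a: marker lying at the back, 128 mm long along its y axis, 14 mm thick; not to be moved. Origin: centre of its underside

How it is judged:
By the outcome, as a careful person would: the job done as asked, in the order asked, and still so for the second after the job is handed in, with the robot touching nothing.
It also fails if it takes over 72 s, if anything falls off the work surface, if the arm or the gripper's body presses on something with over 40 N, if the wrist force passes 120 N, or if a joint passes its speed limit or range.

ROBOT

A 7-joint arm with a two-finger parallel gripper is mounted at the origin on a cart in front of the work surface, level with it; the furniture and walls round the work are solid. World frame = base frame: x ahead of the robot, y to its left, z up, the work surface at z = 0. Lengths are in m, angles in rad, forces in N, time in s.
With the tool pointing down it reaches from about 0.425 to 1.025 m from the base axis. Payload 9.4 kg.
Tool frame: the origin (TCP) lies midway between the tips of the shut fingers; the grasp point (between the pads) lies 19 mm behind it; y points along the fingers, x is the direction in which the jaws open and shut, and the axes are right-handed (so a half turn about y gives the same grasp; the last joint's range is limited). The gripper opens to 85 mm and grips with 20 to 120 N. Pads are 22 mm wide; open, the fingers measure 114 mm over their backs; the gripper's body (76 mm by 85 mm) begins 54 mm behind the grasp point. The pads swing forward as they close: fully open they stand 13 mm farther back than shut.
Start: joints at [1.107, 0.599, -0.003, 1.599, 0.002, 0.943, -0.08], TCP at [0.273, -0.671, 0.231] pointing down, gripper open.
Joint ranges: [-2.57, 2.57], [-0.35, 1.97], [-1.29, 1.29], [0.11, 2.56], [-1.05, 4.19], [0.11, 1.86], [-2.63, 2.63]. Speed limits (rad/s): [2.22, 2.22, 3.01, 3.01, 3.14, 3.14, 3.14].

INTERFACE

Orientations are given as a unit quaternion [w, x, y, z].
In Python, from rig import observe, snapshot, sign_off gives the robot as it stands.
- The arm moves only by the tool arm_command, never from a script. Its argument "commands" is a list of rows, each an object with "rotation": the turn, a rotation vector about the tool's x, y, z in degrees, a list of three; "xyz": the shift along the tool's x, y, z in m, a list of three; "fingers": the finger opening in m, from 0 to 0.0854. A call has exactly 10 rows; each row is the pose to reach, as a shift and turn from the pose commanded when the call began, along the tool's axes at that moment; what a row does not reach only later rows make up. A row lasts 1/10 s, in which the tool goes at most 50 mm and 8.59 degrees, less where a joint would pass 70% of its speed; a pose out of reach is approached as far as the arm can. A call with a gripper value outside its range is refused whole. The fingers move at their own pace and stop on an object; "squeeze" is the grip in N (left out, the last holds). Time passes only in rows, so rows that repeat a pose let the fingers close, or fill a call up. It gives the time, the measured TCP pose, the force and the opening at its end, in the units of the state.
- observe(): the state, without advancing time (a new reading comes with each control period).
- snapshot(name): name is "side" or "top"; returns a dict with "img" (384x512x3 uint8, red, green, blue), "camera_matrix" (3x3 intrinsics, pixels), "k1" (the pictures are not rectified: a ray, as slopes to the right and down, at radius r is drawn at 1 + k1 r^2 times it, then the intrinsics apply), "cam_to_world" (4x4, takes a point from camera to world coordinates). Camera axes: x right, y down, z forward; pixel columns grow to the right and rows downward; lengths in m; the calibration is good to about 2 mm. A picture is of the moment at which its call begins. There is no depth.
- sign_off(): hands the job in, once; it reports no verdict.
The state is a dict: "time_s": time; "qpos": joint angles; "qd": joint speeds; "tau": joint torques, N m; "tcp_pos": TCP position; "ee_rot": TCP orientation; "force": force on the tool from outside, world axes, zero at the start; "ft_torque": the same for the moment, N m; "gripper_width": opening from 0.0 (shut) to 1.0 (fully open).
Only numpy, scipy, OpenCV 4.12 (cv2) and the standard library are available. Lean on these libraries where they do the work, as an engineer would, in place of code of your own. Each camera call takes 0.05 s, during which the arm holds its last target.

## Working session

There is one attempt and no reset: what is moved stays moved. The work goes in short steps, Python scripts to look and compute and a tool call to move; the robot and the scene stay as the last step left them, time stands still between calls to the robot, and variables do not carry over. Pictures are saved under pics/ and viewed, and the job is handed in when it is done.

Besides the shell and the picture viewer there is one more tool, called as name([rows], argument=value, ...), one row to a line, values as JSON. arm_command: Moves the arm, as the interface text tells. Its arguments: {"type":"object","properties":{"commands":{"type":"array","items":{"type":"object","properties":{"rotation":{"type":"array","items":{"type":"number"}},"xyz":{"type":"array","items":{"type":"number"}},"fingers":{"type":"number"}}}},"squeeze":{"type":"number"}},"required":["commands"]}

```bash
mkdir -p pics; ls; python3 - <<'E'
from rig import observe, snapshot
import cv2,pickle
s=observe();print({k:s[k] for k in('time_s','tcp_pos','ee_rot','force','gripper_width')})
d={}
for n in('top','side'):
    r=snapshot(n);d[n]=r;cv2.imwrite(f'pics/{n}0.png',cv2.resize(r['img'][:,:,::-1],None,fx=1.5,fy=1.5,interpolation=cv2.INTER_CUBIC));print(n,r['camera_matrix'],r['k1'],r['cam_to_world'])
pickle.dump(d,open('s0.pkl','wb'))
E
```

```text
pics
{'time_s': 0.0, 'tcp_pos': array([ 0.27329189, -0.67101642,  0.23043161]), 'ee_rot': array([ 0.58704412, -0.58654461,  0.39503198, -0.39407404]), 'force': array([0.31804292, 0.13518561, 0.13083282]), 'gripper_width': 0.9970158112633566}
top [[498.66060259   0.         258.54586124]
 [  0.         498.66060259 188.60657296]
 [  0.           0.           1.        ]] -0.20875606641959488 [[ 0.00282648 -0.98410576  0.17756085  0.35328501]
 [-0.99962854 -0.00759371 -0.02617459 -0.02271307]
 [ 0.02710691 -0.17742091 -0.98376168  1.32276274]
 [ 0.          0.          0.          1.        ]]
side [[452.77955551   0.         249.97586736]
 [  0.         452.77955551 199.9356841 ]
 [  0.           0.           1.        ]] -0.06345958638155912 [[-0.8420926  -0.29373632  0.45232624  0.1410708 ]
 [-0.5389305   0.42589137 -0.72675337  0.67086748]
 [ 0.02083202 -0.85576604 -0.51694343  0.56669179]
 [ 0.          0.          0.          1.        ]]
```

View pics/top0.png

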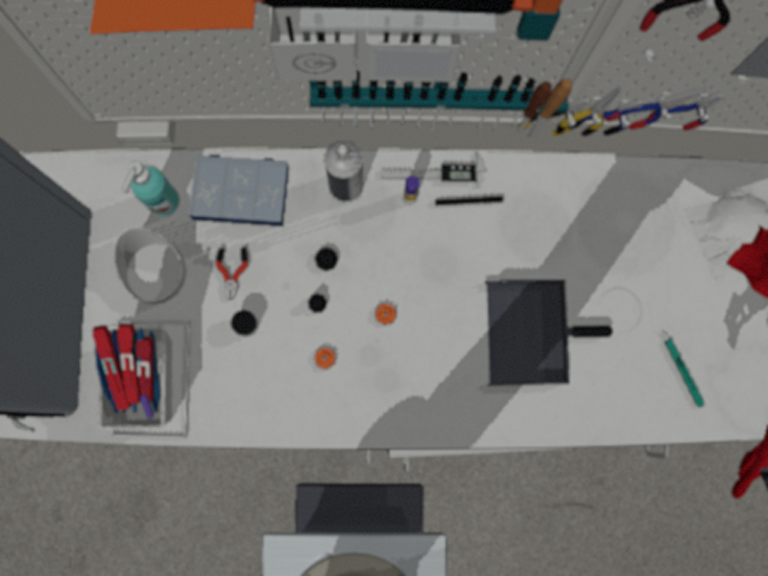

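View pics/side0.png

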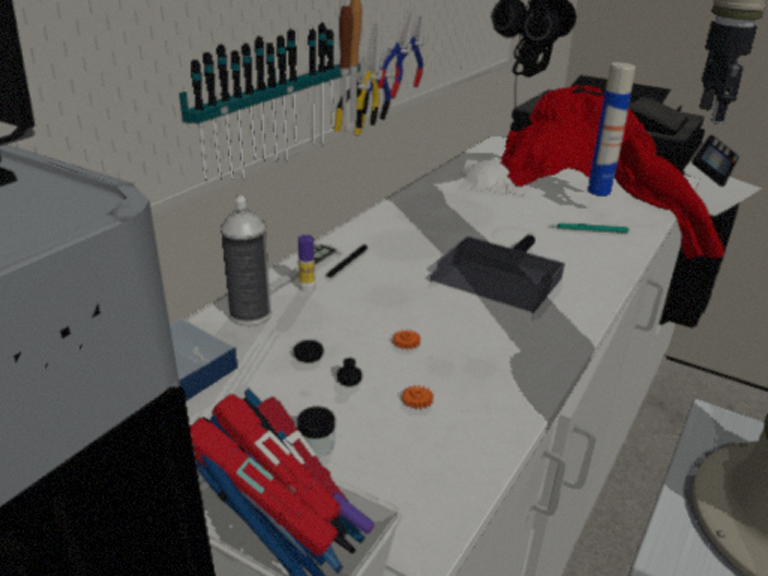

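The top view (1.5x) shows the gears at (386,314) and (325,357), the cap at (326,259), the knob at (317,303), the jar at (244,322), and the pan around (527,331) with its mouth on the left edge. The side view agrees.

```bash
cat > h.py <<'E'
import numpy as np,cv2
def ray(r,uv):
    K=r['camera_matrix'];p=cv2.undistortPoints(np.array([[uv]],float),K,np.array([r['k1'],0,0,0,0]))[0,0]
    T=r['cam_to_world'];return T[:3,3],T[:3,:3]@np.array([p[0],p[1],1])
def onz(r,uv,z):
    o,d=ray(r,uv);return (o+d*(z-o[2])/d[2])[:2]
def proj(r,P):
    T=r['cam_to_world'];R=T[:3,:3].T
    return cv2.projectPoints(np.array(P,float).reshape(-1,1,3),cv2.Rodrigues(R)[0],-R@T[:3,3],r['camera_matrix'],np.array([r['k1'],0,0,0,0]))[0][:,0]
def blobs(r,kind,roi,amin=30):
    im=r['img'].astype(int);x0,y0,x1,y1=roi
    m=(im[:,:,0]-im[:,:,2]>70)if kind=='o' else (im.max(2)<60)
    mm=np.zeros(m.shape,np.uint8);mm[y0:y1,x0:x1]=m[y0:y1,x0:x1]*255
    n,l,st,c=cv2.connectedComponentsWithStats(mm)
    return [(c[i],st[i]) for i in range(1,n) if st[i][4]>=amin]
E
python3 - <<'E'
import pickle;from h import *
d=pickle.load(open('s0.pkl','rb'))
t,s=d['top'],d['side']
for k,z in(('o',.008),('k',.012)):
    for c,st in blobs(t,k,(150,150,300,260)):print('top',k,c,st,onz(t,c,z))
for k,z in(('o',.006),('k',.01)):
    for c,st in blobs(s,k,(180,200,310,310)):print('side',k,c,st,onz(s,c,z))
for n in[(487,281),(564,280),(568,383),(489,384)]:print('pan',onz(t,np.array(n)/1.5,.02))
for n,z in[((570,331),.01),((610,331),.01)]:print('handle',onz(t,np.array(n)/1.5,z))
x0,y0,x1,y1=300,170,420,270
cv2.imwrite('pics/pan.png',cv2.resize(cv2.convertScaleAbs(t['img'][y0:y1,x0:x1,::-1],alpha=2),None,fx=6,fy=6,interpolation=cv2.INTER_CUBIC))
E
```

```text
top o [159.63414634 180.        ] [155 174  10  13  41] [0.61211164 0.20917694]
top o [256.67479675 208.80487805] [251 203  13  13 123] [ 0.53592939 -0.0528677 ]
top o [216.24793388 238.33057851] [210 232  13  13 121] [0.45653953 0.05346701]
top k [162.4        169.16666667] [161 165   4   9  30] [0.64117365 0.20212746]
top k [217.26923077 172.15384615] [211 165  14  15 156] [0.63392043 0.05345829]
top k [211.10891089 201.64356436] [206 196  11  12 101] [0.55368401 0.06843813]
top k [162.435 214.725] [155 207  16  16 200] [0.51742712 0.19750151]
side o [270.93209877 225.86419753] [263 221  17  11 162] [ 0.53455751 -0.05089329]
side o [278.13215859 264.19823789] [269 257  20  15 227] [0.45615295 0.05519704]
side o [186.38297872 278.45531915] [180 266  17  24 235] [0.57693825 0.18733433]
side o [188.24285714 303.34285714] [180 293  21  17 140] [0.53275793 0.23615032]
side o [203.66315789 302.56842105] [196 294  17  16  95] [0.51177667 0.21962541]
side k [205.13043478 233.87826087] [196 227  19  15 230] [0.63146945 0.05868036]
side k [232.38571429 248.64761905] [225 239  16  18 210] [0.55495477 0.0684968 ]
side k [210.13397129 281.42822967] [198 272  25  20 418] [0.53271698 0.17275624]
pan [ 0.59325187 -0.23440359]
pan [ 0.59621388 -0.37544753]
pan [ 0.4110217  -0.37663947]
pan [ 0.41024336 -0.23479874]
handle [ 0.50481331 -0.38588246]
handle [ 0.50468392 -0.46112837]
```

View pics/pan.png

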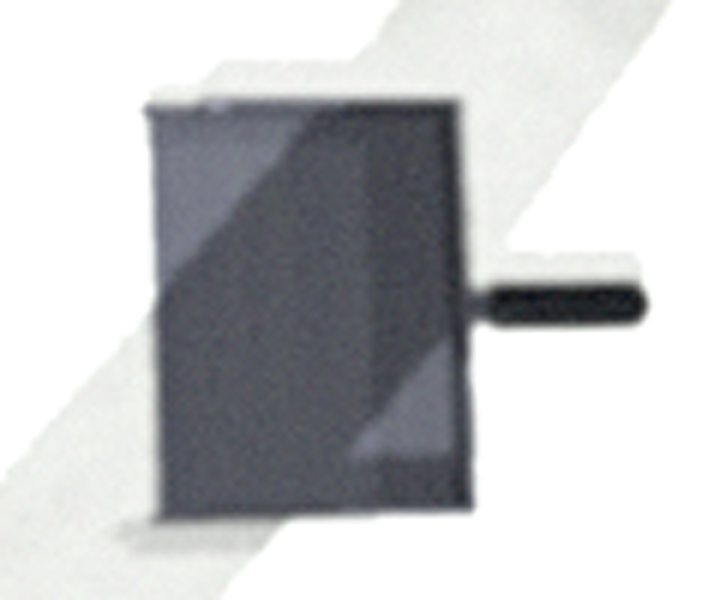

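```bash
python3 - <<'E'
import pickle;from h import *
from scipy.spatial.transform import Rotation as R
d=pickle.load(open('s0.pkl','rb'))
t,s=d['top'],d['side']
q=[0.58704412,-0.58654461,0.39503198,-0.39407404]
print(R.from_quat(q[1:]+q[:1]).as_matrix().round(3))
for n,p,z in[('lip top',(152,112),.0),('lip mid',(157,300),.0),('lip bot',(160,510),.0),('rim mouth top',(150,105),.014),('rim mouth bot',(157,518),.014),('back t',(460,100),.028),('back b',(472,508),.028),('h0',(490,306),.012),('h1',(645,305),.012)]:
    print(n,onz(t,np.array(p)/6+[300,170]-.4,z).round(4))
print('glue top',onz(t,np.array((411,183))/1.5,.093),'side base',onz(s,np.array((307,287))/1.5,0))
print('tube',onz(s,np.array((600,190))/1.5,0))
print('spray',onz(s,np.array((249,318))/1.5,0))
for p in[(430,275),(540,308),(563,262),(462,240)]:print('side pan',p,onz(s,np.array(p)/1.5,0),onz(s,np.array(p)/1.5,.028))
E
```

```text
[[ 0.377 -0.001  0.926]
 [-0.926  0.001  0.377]
 [-0.002 -1.    -0.   ]]
lip top [ 0.5944 -0.2383]
lip mid [ 0.5088 -0.2389]
lip bot [ 0.4148 -0.2388]
rim mouth top [ 0.595  -0.2352]
rim mouth bot [ 0.4107 -0.2352]
back t [ 0.5958 -0.3741]
back b [ 0.4135 -0.3735]
h0 [ 0.5048 -0.3889]
h1 [ 0.5051 -0.4617]
glue top [ 0.75026911 -0.09484682] side base [ 0.75225565 -0.09659924]
tube [ 0.47592076 -0.82353761]
spray [0.76753534 0.02961347]
side pan (430, 275) [ 0.60349102 -0.24977181] [ 0.58064304 -0.20428342]
side pan (540, 308) [ 0.40526639 -0.2551042 ] [ 0.3922126  -0.20935233]
side pan (563, 262) [ 0.42795388 -0.43111568] [ 0.41377911 -0.37666716]
side pan (462, 240) [ 0.61929675 -0.40593289] [ 0.59566781 -0.35272864]
```

arm_command([
  {"xyz": [-0.016,0.0,0.015],"rotation": [0,-2,0],"fingers": 0.025},
  {"xyz": [-0.047,0.0,0.045],"rotation": [0,-6,0],"fingers": 0.025},
  {"xyz": [-0.078,0.0,0.074],"rotation": [0,-10,0],"fingers": 0.025},
  {"xyz": [-0.11,0.0,0.104],"rotation": [0,-14,0],"fingers": 0.025},
  {"xyz": [-0.141,0.0,0.134],"rotation": [0,-18,0],"fingers": 0.025},
  {"xyz": [-0.173,0.0,0.164],"rotation": [0,-22,0],"fingers": 0.025},
  {"xyz": [-0.204,0.01,0.193],"rotation": [0,-26,0],"fingers": 0.025},
  {"xyz": [-0.235,0.02,0.223],"rotation": [0,-30,0],"fingers": 0.025},
  {"xyz": [-0.267,0.03,0.253],"rotation": [0,-34,0],"fingers": 0.025},
  {"xyz": [-0.29,0.035,0.275],"rotation": [0,-37,0],"fingers": 0.025},
])

```text
time_s: 1.1
tcp_pos: [0.4191, -0.2962, 0.1955]
ee_rot: [0.682, -0.682, 0.187, -0.186]
force: [0.6, 0.9, -0.4]
gripper_width: 0.294
```

arm_command([
  {"xyz": [-0.003,0.004,0.02],"rotation": [0,-2,0],"fingers": 0.025},
  {"xyz": [-0.009,0.012,0.055],"rotation": [0,-5.5,0],"fingers": 0.025},
  {"xyz": [-0.016,0.022,0.095],"rotation": [0,-9.5,0],"fingers": 0.025},
  {"xyz": [-0.022,0.032,0.135],"rotation": [0,-13.5,0],"fingers": 0.025},
  {"xyz": [-0.029,0.042,0.175],"rotation": [0,-17.5,0],"fingers": 0.025},
  {"xyz": [-0.036,0.052,0.215],"rotation": [0,-21.5,0],"fingers": 0.025},
  {"xyz": [-0.042,0.062,0.255],"rotation": [0,-25.5,0],"fingers": 0.025},
  {"xyz": [-0.048,0.07,0.29],"rotation": [0,-28.5,0],"fingers": 0.025},
  {"xyz": [-0.052,0.075,0.314],"rotation": [0,-30.8,0],"fingers": 0.025},
  {"xyz": [-0.052,0.075,0.314],"rotation": [0,-30.8,0],"fingers": 0.025},
])

```text
time_s: 2.1
tcp_pos: [0.536, 0.0013, 0.1205]
ee_rot: [0.708, -0.706, -0.002, 0.002]
force: [0.7, 0.5, -0.3]
gripper_width: 0.292
```

```bash
python3 - <<'E'
from h import *;from rig import observe,snapshot
from scipy.spatial.transform import Rotation as R
s=observe();q=s['ee_rot'];print(s['time_s'],s['tcp_pos'],s['force']);print(R.from_quat([*q[1:],q[0]]).as_matrix().round(3))
r=snapshot('side');cv2.imwrite('pics/side1.png',cv2.resize(r['img'][100:330,100:400,::-1],None,fx=2.5,fy=2.5))
E
```

```text
2.1 [0.53604554 0.00130608 0.12047949] [ 0.66222787  0.46364572 -0.25188817]
[[ 1.     0.    -0.006]
 [ 0.006  0.002  1.   ]
 [ 0.    -1.     0.002]]
```

View pics/side1.png

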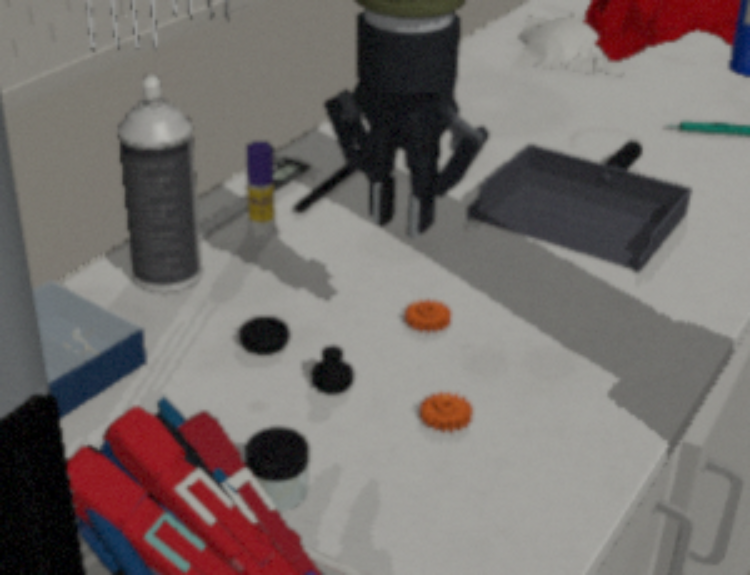

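The side view shows the fingers about 25 mm apart over the surface behind the right gear, clear of the knob. I'll lower now.

arm_command([
  {"xyz": [0.0,0.01,0.0],"fingers": 0.025},
  {"xyz": [0.0,0.03,0.0],"fingers": 0.025},
  {"xyz": [0.0,0.055,0.0],"fingers": 0.025},
  {"xyz": [0.0,0.08,0.0],"fingers": 0.025},
  {"xyz": [0.0,0.095,0.0],"fingers": 0.025},
  {"xyz": [0.0,0.105,0.0],"fingers": 0.025},
  {"xyz": [0.0,0.11,0.0],"fingers": 0.025},
  {"xyz": [0.0,0.114,0.0],"fingers": 0.025},
  {"xyz": [0.0,0.116,0.0],"fingers": 0.025},
  {"xyz": [0.0,0.116,0.0],"fingers": 0.025},
])

```text
invalid input
```

```bash
python3 - <<'E'
from h import *;from rig import observe,snapshot
s=observe();print(s['time_s'],s['tcp_pos'],s['force'])
r=snapshot('side');cv2.imwrite('pics/side2.png',cv2.resize(r['img'][140:300,180:380,::-1],None,fx=3.7,fy=3.7,interpolation=cv2.INTER_CUBIC))
E
```

```text
2.15 [ 0.53518693 -0.00098641  0.12066774] [-1.01866981 -1.31265706  0.8025401 ]
```

View pics/side2.png

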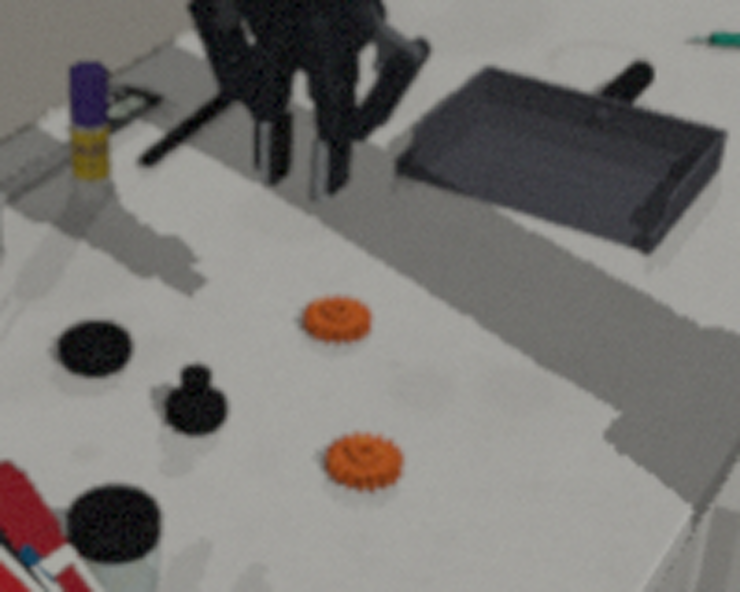

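The arm has not moved, because the rows need a rotation. I'll resend with one.

arm_command([
  {"xyz": [0.0,0.01,0.0],"rotation": [0,0,0],"fingers": 0.025},
  {"xyz": [0.0,0.03,0.0],"rotation": [0,0,0],"fingers": 0.025},
  {"xyz": [0.0,0.055,0.0],"rotation": [0,0,0],"fingers": 0.025},
  {"xyz": [0.0,0.08,0.0],"rotation": [0,0,0],"fingers": 0.025},
  {"xyz": [0.0,0.095,0.0],"rotation": [0,0,0],"fingers": 0.025},
  {"xyz": [0.0,0.105,0.0],"rotation": [0,0,0],"fingers": 0.025},
  {"xyz": [0.0,0.11,0.0],"rotation": [0,0,0],"fingers": 0.025},
  {"xyz": [0.0,0.114,0.0],"rotation": [0,0,0],"fingers": 0.025},
  {"xyz": [0.0,0.116,0.0],"rotation": [0,0,0],"fingers": 0.025},
  {"xyz": [0.0,0.116,0.0],"rotation": [0,0,0],"fingers": 0.025},
])

```text
time_s: 3.2
tcp_pos: [0.5352, -0.0029, 0.0055]
ee_rot: [0.707, -0.707, 0.0, -0.0]
force: [-0.1, -0.2, 0.0]
gripper_width: 0.292
```

```bash
python3 - <<'E'
from h import *;from rig import observe,snapshot
s=observe();print(s['time_s'],s['tcp_pos'],s['force'])
r=snapshot('side');cv2.imwrite('pics/side3.png',cv2.resize(r['img'][140:300,180:380,::-1],None,fx=3.7,fy=3.7,interpolation=cv2.INTER_CUBIC))
for x in(.510,.5225,.5475,.56):
  print(x,[((proj(r,[x,.0115,z])[0]-[180,140])*3.7).round(0).tolist() for z in(0,.005,.01)])
E
```

```text
3.2 [ 0.53524506 -0.00294535  0.00551629] [-0.08882398 -0.18709714  0.03854382]
0.51 [[318.0, 392.0], [318.0, 385.0], [318.0, 378.0]]
0.5225 [[299.0, 385.0], [299.0, 378.0], [299.0, 371.0]]
0.5475 [[261.0, 370.0], [261.0, 363.0], [262.0, 356.0]]
0.56 [[243.0, 363.0], [243.0, 356.0], [243.0, 349.0]]
```

View pics/side3.png

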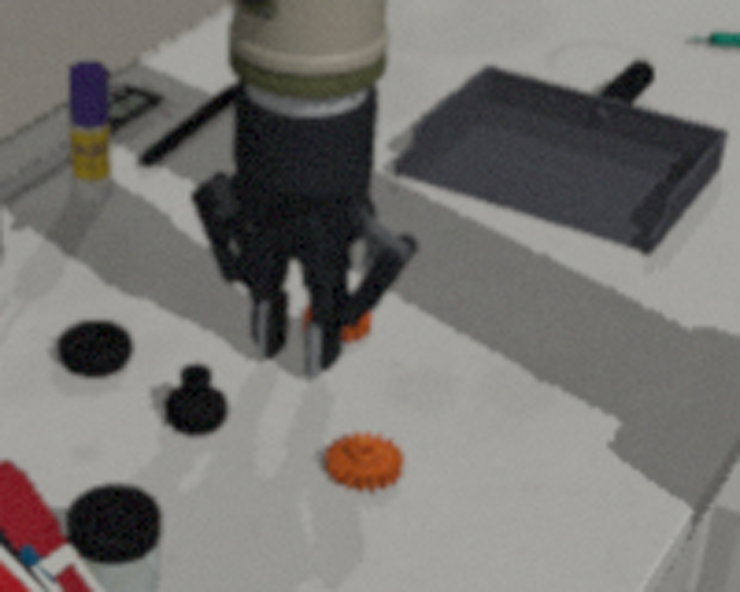

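The finger tips at (315,375) and (263,357) are about 9 mm above the surface. I'll lower 4.5 mm more and begin the push.

arm_command([
  {"xyz": [0.0,0.0025,0.0],"rotation": [0,0,0],"fingers": 0.025},
  {"xyz": [0.0,0.0045,-0.003],"rotation": [0,0,0],"fingers": 0.025},
  {"xyz": [0.0,0.0045,-0.012],"rotation": [0,0,0],"fingers": 0.025},
  {"xyz": [0.0,0.0045,-0.02],"rotation": [0,0,0],"fingers": 0.025},
  {"xyz": [0.0,0.0045,-0.028],"rotation": [0,0,0],"fingers": 0.025},
  {"xyz": [-0.001,0.0045,-0.037],"rotation": [0,0,0],"fingers": 0.025},
  {"xyz": [-0.002,0.0045,-0.047],"rotation": [0,0,0],"fingers": 0.025},
  {"xyz": [-0.003,0.0045,-0.058],"rotation": [0,0,0],"fingers": 0.025},
  {"xyz": [-0.004,0.0045,-0.069],"rotation": [0,0,0],"fingers": 0.025},
  {"xyz": [-0.005,0.0045,-0.08],"rotation": [0,0,0],"fingers": 0.025},
])

```text
time_s: 4.25
tcp_pos: [0.5298, -0.084, 0.0007]
ee_rot: [-0.707, 0.707, -0.0, 0.0]
force: [-0.2, -0.0, 0.3]
gripper_width: 0.295
```

```bash
python3 - <<'E'
from h import *;from rig import observe,snapshot
s=observe();print(s['time_s'],s['tcp_pos'],s['force'])
r=snapshot('side');cv2.imwrite('pics/side4.png',cv2.resize(r['img'][140:300,180:380,::-1],None,fx=3.7,fy=3.7,interpolation=cv2.INTER_CUBIC))
r=snapshot('top');cv2.imwrite('pics/top4.png',cv2.resize(r['img'][140:270,140:400,::-1],None,fx=3,fy=3,interpolation=cv2.INTER_CUBIC))
E
```

```text
4.25 [ 0.52984664 -0.08395232  0.00074802] [-0.22619466 -0.02807429  0.30676411]
```

View pics/side4.png

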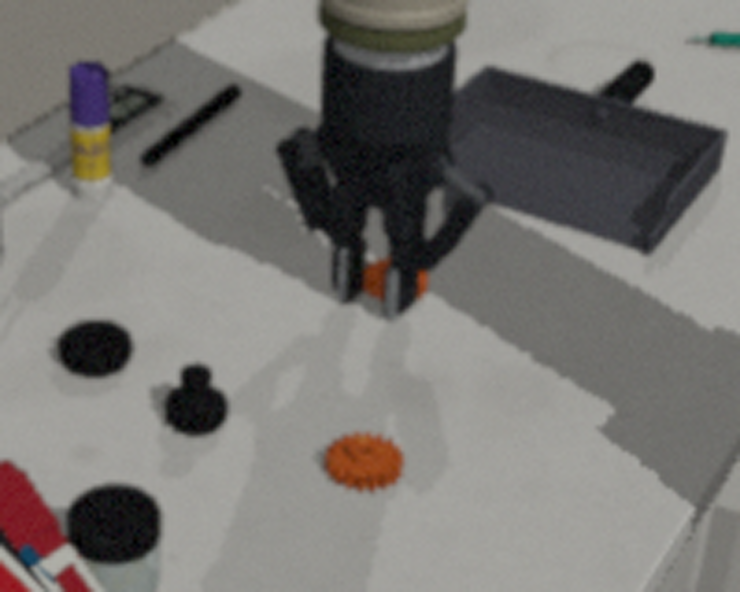

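View pics/top4.png

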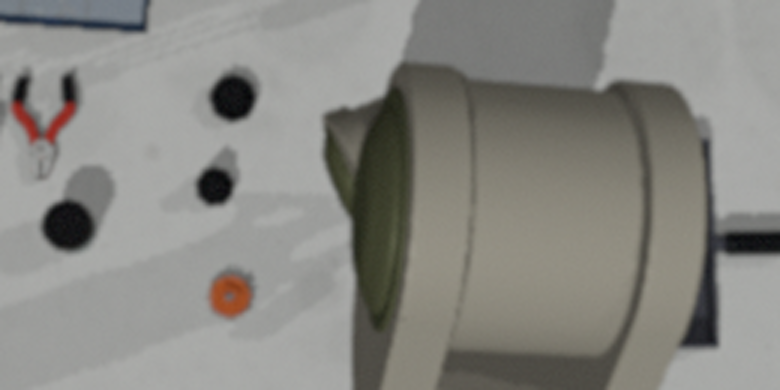

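The gear sits cradled between the fingers at side-crop (395,280). I'll continue into the pan.

arm_command([
  {"xyz": [-0.001,0.0,-0.011],"rotation": [0,0,0],"fingers": 0.025},
  {"xyz": [-0.002,0.0,-0.022],"rotation": [0,0,0],"fingers": 0.025},
  {"xyz": [-0.003,0.0,-0.034],"rotation": [0,0,0],"fingers": 0.025},
  {"xyz": [-0.004,0.0,-0.046],"rotation": [0,0,0],"fingers": 0.025},
  {"xyz": [-0.005,0.0,-0.058],"rotation": [0,0,0],"fingers": 0.025},
  {"xyz": [-0.006,0.0,-0.07],"rotation": [0,0,0],"fingers": 0.025},
  {"xyz": [-0.007,0.0,-0.082],"rotation": [0,0,0],"fingers": 0.025},
  {"xyz": [-0.008,0.0,-0.094],"rotation": [0,0,0],"fingers": 0.025},
  {"xyz": [-0.009,0.0,-0.105],"rotation": [0,0,0],"fingers": 0.025},
  {"xyz": [-0.01,0.0,-0.115],"rotation": [0,0,0],"fingers": 0.025},
])

```text
time_s: 5.35
tcp_pos: [0.5198, -0.1989, 0.0007]
ee_rot: [-0.707, 0.707, -0.0, 0.0]
force: [-0.3, 1.0, 0.6]
gripper_width: 0.289
```

arm_command([
  {"xyz": [-0.001,0.0,-0.011],"rotation": [0,0,0],"fingers": 0.025},
  {"xyz": [-0.002,0.0,-0.022],"rotation": [0,0,0],"fingers": 0.025},
  {"xyz": [-0.003,0.0,-0.034],"rotation": [0,0,0],"fingers": 0.025},
  {"xyz": [-0.004,0.0,-0.046],"rotation": [0,0,0],"fingers": 0.025},
  {"xyz": [-0.005,0.0,-0.058],"rotation": [0,0,0],"fingers": 0.025},
  {"xyz": [-0.006,0.0,-0.07],"rotation": [0,0,0],"fingers": 0.025},
  {"xyz": [-0.007,0.0,-0.082],"rotation": [0,0,0],"fingers": 0.025},
  {"xyz": [-0.009,0.0,-0.094],"rotation": [0,0,0],"fingers": 0.025},
  {"xyz": [-0.01,0.0,-0.105],"rotation": [0,0,0],"fingers": 0.025},
  {"xyz": [-0.011,0.0,-0.115],"rotation": [0,0,0],"fingers": 0.025},
])

```text
time_s: 6.35
tcp_pos: [0.5108, -0.3108, 0.002]
ee_rot: [0.708, -0.706, -0.002, -0.001]
force: [2.3, 10.5, 14.7]
gripper_width: 0.289
```

```bash
python3 - <<'E'
from h import *;from rig import observe,snapshot
s=observe();print(s['time_s'],s['tcp_pos'],s['force'])
r=snapshot('side');cv2.imwrite('pics/side5.png',cv2.resize(r['img'][120:300,180:400,::-1],None,fx=3.3,fy=3.3,interpolation=cv2.INTER_CUBIC))
E
```

```text
6.35 [ 0.51076647 -0.31078533  0.00197987] [ 2.31824607 10.51610523 14.66589006]
```

View pics/side5.png

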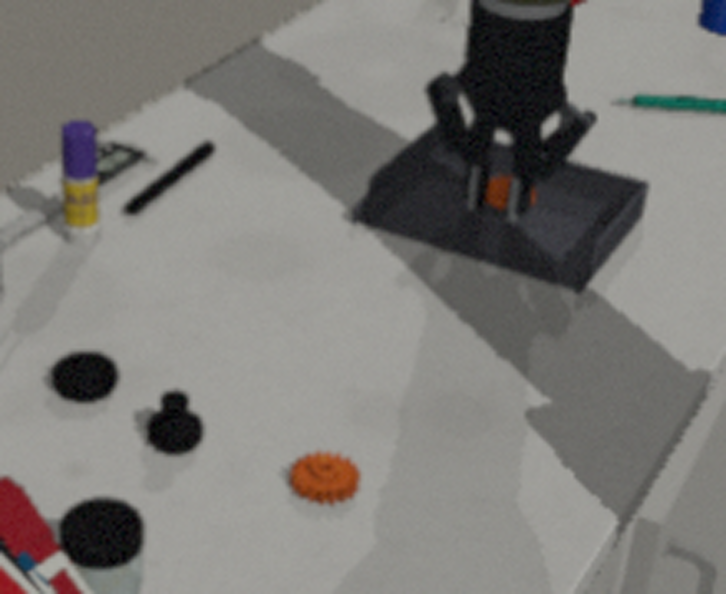

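The first gear is in the pan near side-crop (505,190), and the tips are lightly touching the pan floor (15 N). I'll back off, rise, and go behind the second gear. The next pushes run about 4 mm higher.

arm_command([
  {"xyz": [0.0,-0.004,0.004],"rotation": [0,0,0],"fingers": 0.025},
  {"xyz": [0.0,-0.008,0.01],"rotation": [0,0,0],"fingers": 0.025},
  {"xyz": [0.0,-0.025,0.012],"rotation": [0,0,0],"fingers": 0.025},
  {"xyz": [0.0,-0.05,0.015],"rotation": [0,0,0],"fingers": 0.025},
  {"xyz": [-0.002,-0.075,0.03],"rotation": [0,0,0],"fingers": 0.025},
  {"xyz": [-0.008,-0.085,0.06],"rotation": [0,0,0],"fingers": 0.025},
  {"xyz": [-0.014,-0.085,0.105],"rotation": [0,0,0],"fingers": 0.025},
  {"xyz": [-0.02,-0.085,0.15],"rotation": [0,0,0],"fingers": 0.025},
  {"xyz": [-0.026,-0.085,0.195],"rotation": [0,0,0],"fingers": 0.025},
  {"xyz": [-0.032,-0.085,0.24],"rotation": [0,0,0],"fingers": 0.025},
])

```text
time_s: 7.4
tcp_pos: [0.4763, -0.0713, 0.086]
ee_rot: [-0.707, 0.707, -0.0, 0.0]
force: [0.6, 0.5, 0.2]
gripper_width: 0.297
```

arm_command([
  {"xyz": [-0.006,0.0,0.045],"rotation": [0,0,0],"fingers": 0.025},
  {"xyz": [-0.012,0.0,0.09],"rotation": [0,0,0],"fingers": 0.025},
  {"xyz": [-0.018,0.0,0.13],"rotation": [0,0,0],"fingers": 0.025},
  {"xyz": [-0.022,0.0,0.158],"rotation": [0,0,0],"fingers": 0.025},
  {"xyz": [-0.022,0.005,0.172],"rotation": [0,0,0],"fingers": 0.025},
  {"xyz": [-0.022,0.025,0.174],"rotation": [0,0,0],"fingers": 0.025},
  {"xyz": [-0.022,0.05,0.174],"rotation": [0,0,0],"fingers": 0.025},
  {"xyz": [-0.022,0.065,0.174],"rotation": [0,0,0],"fingers": 0.025},
  {"xyz": [-0.022,0.074,0.174],"rotation": [0,0,0],"fingers": 0.025},
  {"xyz": [-0.022,0.074,0.174],"rotation": [0,0,0],"fingers": 0.025},
])

```text
time_s: 8.4
tcp_pos: [0.4545, 0.1012, 0.011]
ee_rot: [-0.707, 0.707, -0.001, -0.001]
force: [0.6, 0.1, -0.6]
gripper_width: 0.292
```

```bash
python3 - <<'E'
from h import *;from rig import observe,snapshot
s=observe();print(s['time_s'],s['tcp_pos'],s['ee_rot'],s['force'])
r=snapshot('side');cv2.imwrite('pics/side6.png',cv2.resize(r['img'][120:300,180:400,::-1],None,fx=3.3,fy=3.3,interpolation=cv2.INTER_CUBIC))
for c,st in blobs(r,'o',(300,150,380,220),15)+blobs(r,'o',(240,200,310,300),15):print(c,st,onz(r,c,.008))
E
```

```text
8.4 [0.45453361 0.10118192 0.01096583] [-7.06793710e-01  7.07419197e-01 -5.73081961e-04 -6.34490740e-04] [ 0.57488483  0.08870071 -0.61218614]
[334.58119658 177.48717949] [327 173  16  10 117] [ 0.50821521 -0.33708338]
[269.95238095 263.38095238] [269 260   3   8  21] [0.46947493 0.06413007]
```

View pics/side6.png

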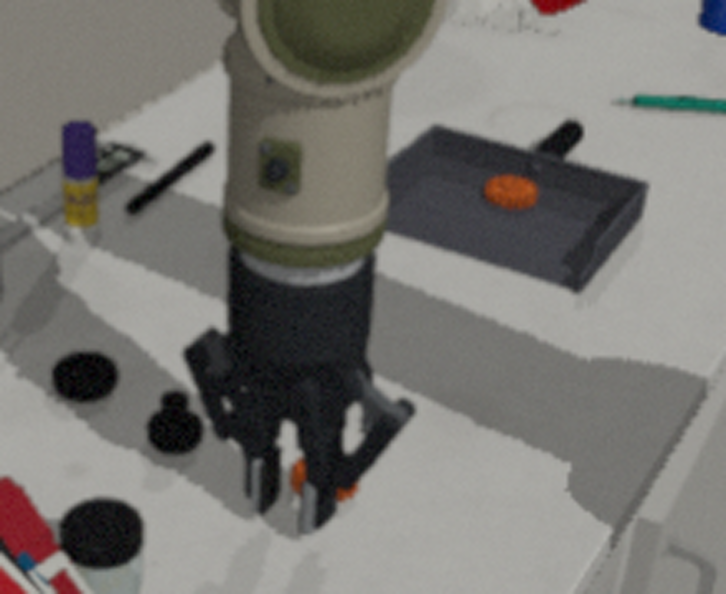

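The first gear lies flat in the pan at (0.508, -0.337), and the fingers are behind the second gear. I'll push it.

arm_command([
  {"xyz": [0.001,0.003,-0.003],"rotation": [0,0,0],"fingers": 0.025},
  {"xyz": [0.002,0.0055,-0.01],"rotation": [0,0,0],"fingers": 0.025},
  {"xyz": [0.002,0.0055,-0.018],"rotation": [0,0,0],"fingers": 0.025},
  {"xyz": [0.002,0.0055,-0.026],"rotation": [0,0,0],"fingers": 0.025},
  {"xyz": [0.002,0.0055,-0.036],"rotation": [0,0,0],"fingers": 0.025},
  {"xyz": [0.002,0.0055,-0.047],"rotation": [0,0,0],"fingers": 0.025},
  {"xyz": [0.002,0.0055,-0.058],"rotation": [0,0,0],"fingers": 0.025},
  {"xyz": [0.002,0.0055,-0.07],"rotation": [0,0,0],"fingers": 0.025},
  {"xyz": [0.002,0.0055,-0.082],"rotation": [0,0,0],"fingers": 0.025},
  {"xyz": [0.002,0.0055,-0.093],"rotation": [0,0,0],"fingers": 0.025},
])

```text
time_s: 9.45
tcp_pos: [0.4571, 0.007, 0.0064]
ee_rot: [-0.707, 0.707, -0.0, 0.0]
force: [-0.8, -0.0, 1.1]
gripper_width: 0.29
```

```bash
python3 - <<'E'
from h import *;from rig import observe,snapshot
s=observe();print(s['time_s'],s['tcp_pos'],s['ee_rot'],s['force'])
r=snapshot('side');cv2.imwrite('pics/side7.png',cv2.resize(r['img'][120:300,180:400,::-1],None,fx=3.3,fy=3.3,interpolation=cv2.INTER_CUBIC))
E
```

```text
9.45 [0.45706415 0.00701066 0.00636609] [-7.07080564e-01  7.07132781e-01 -3.51058921e-04  4.27956766e-04] [-0.84424865 -0.04375188  1.07513848]
```

View pics/side7.png

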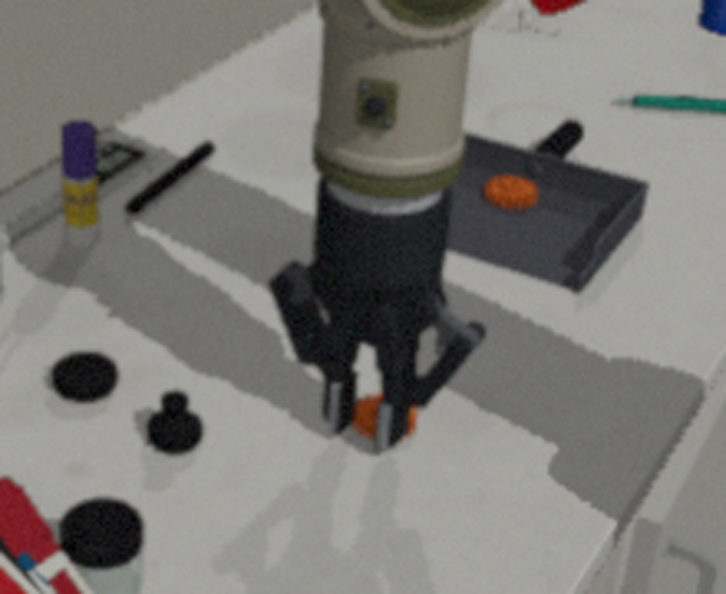

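The second gear is cradled at (385,415). I'll continue.

arm_command([
  {"xyz": [0.0,0.0,-0.011],"rotation": [0,0,0],"fingers": 0.025},
  {"xyz": [0.0,0.0,-0.022],"rotation": [0,0,0],"fingers": 0.025},
  {"xyz": [0.001,0.0,-0.034],"rotation": [0,0,0],"fingers": 0.025},
  {"xyz": [0.001,0.0,-0.046],"rotation": [0,0,0],"fingers": 0.025},
  {"xyz": [0.001,0.0,-0.058],"rotation": [0,0,0],"fingers": 0.025},
  {"xyz": [0.001,0.0,-0.07],"rotation": [0,0,0],"fingers": 0.025},
  {"xyz": [0.002,0.0,-0.082],"rotation": [0,0,0],"fingers": 0.025},
  {"xyz": [0.002,0.0,-0.094],"rotation": [0,0,0],"fingers": 0.025},
  {"xyz": [0.002,0.0,-0.106],"rotation": [0,0,0],"fingers": 0.025},
  {"xyz": [0.002,0.0,-0.117],"rotation": [0,0,0],"fingers": 0.025},
])

```text
time_s: 10.5
tcp_pos: [0.4588, -0.1099, 0.0062]
ee_rot: [-0.707, 0.707, -0.0, 0.0]
force: [0.3, 1.5, 0.6]
gripper_width: 0.293
```

arm_command([
  {"xyz": [0.0,0.0,-0.011],"rotation": [0,0,0],"fingers": 0.025},
  {"xyz": [0.0,0.0,-0.022],"rotation": [0,0,0],"fingers": 0.025},
  {"xyz": [0.0,0.0,-0.034],"rotation": [0,0,0],"fingers": 0.025},
  {"xyz": [0.0,0.0,-0.046],"rotation": [0,0,0],"fingers": 0.025},
  {"xyz": [0.0,0.0,-0.058],"rotation": [0,0,0],"fingers": 0.025},
  {"xyz": [0.0,0.0,-0.07],"rotation": [0,0,0],"fingers": 0.025},
  {"xyz": [0.0,0.0,-0.082],"rotation": [0,0,0],"fingers": 0.025},
  {"xyz": [0.0,0.0,-0.094],"rotation": [0,0,0],"fingers": 0.025},
  {"xyz": [0.0,0.0,-0.106],"rotation": [0,0,0],"fingers": 0.025},
  {"xyz": [0.0,0.0,-0.117],"rotation": [0,0,0],"fingers": 0.025},
])

```text
time_s: 11.5
tcp_pos: [0.4586, -0.2268, 0.0062]
ee_rot: [-0.707, 0.707, -0.0, 0.0]
force: [0.3, -0.5, 0.8]
gripper_width: 0.289
```

```bash
python3 - <<'E'
from h import *;from rig import observe,snapshot
s=observe();print(s['time_s'],s['tcp_pos'],s['ee_rot'],s['force'])
r=snapshot('side');cv2.imwrite('pics/side8.png',cv2.resize(r['img'][120:300,180:400,::-1],None,fx=3.3,fy=3.3,interpolation=cv2.INTER_CUBIC))
E
```

```text
11.5 [ 0.45858202 -0.22683272  0.00621076] [-7.07083234e-01  7.07130198e-01 -3.82726280e-04  1.93531678e-04] [ 0.27375666 -0.49066905  0.78582809]
```

View pics/side8.png

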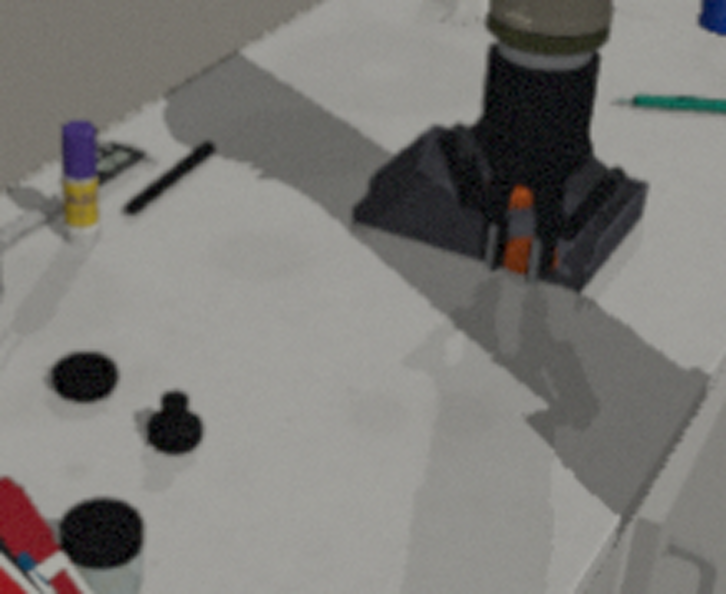

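Both gears are visible, and the second is just crossing the lip at (517,258). I'll finish the push, back off, and rise.

arm_command([
  {"xyz": [0.0,0.0,-0.012],"rotation": [0,0,0],"fingers": 0.025},
  {"xyz": [0.0,0.0,-0.024],"rotation": [0,0,0],"fingers": 0.025},
  {"xyz": [0.0,0.0,-0.036],"rotation": [0,0,0],"fingers": 0.025},
  {"xyz": [0.0,0.0,-0.048],"rotation": [0,0,0],"fingers": 0.025},
  {"xyz": [0.0,0.0,-0.056],"rotation": [0,0,0],"fingers": 0.025},
  {"xyz": [0.0,0.0,-0.06],"rotation": [0,0,0],"fingers": 0.025},
  {"xyz": [0.0,0.0,-0.052],"rotation": [0,0,0],"fingers": 0.025},
  {"xyz": [0.0,-0.01,-0.045],"rotation": [0,0,0],"fingers": 0.025},
  {"xyz": [0.0,-0.04,-0.04],"rotation": [0,0,0],"fingers": 0.025},
  {"xyz": [0.0,-0.08,-0.03],"rotation": [0,0,0],"fingers": 0.025},
])

```text
time_s: 12.55
tcp_pos: [0.4582, -0.2538, 0.0865]
ee_rot: [0.708, -0.707, 0.0, 0.002]
force: [0.4, -1.2, 0.8]
gripper_width: 0.294
```

arm_command([
  {"xyz": [0.009,0.0,0.018],"rotation": [0,1,0],"fingers": 0.025},
  {"xyz": [0.028,0.0,0.054],"rotation": [0,3,0],"fingers": 0.025},
  {"xyz": [0.049,0.0,0.094],"rotation": [0,5,0],"fingers": 0.025},
  {"xyz": [0.07,0.0,0.134],"rotation": [0,7,0],"fingers": 0.025},
  {"xyz": [0.092,0.0,0.174],"rotation": [0,9,0],"fingers": 0.025},
  {"xyz": [0.113,0.0,0.214],"rotation": [0,11,0],"fingers": 0.025},
  {"xyz": [0.133,0.0,0.254],"rotation": [0,13,0],"fingers": 0.025},
  {"xyz": [0.154,0.0,0.294],"rotation": [0,15,0],"fingers": 0.025},
  {"xyz": [0.173,0.0,0.33],"rotation": [0,15,0],"fingers": 0.025},
  {"xyz": [0.188,0.0,0.356],"rotation": [0,15,0],"fingers": 0.025},
])

```text
time_s: 13.55
tcp_pos: [0.6469, 0.1056, 0.0873]
ee_rot: [0.702, -0.701, 0.091, -0.091]
force: [-0.2, 0.7, 0.6]
gripper_width: 0.293
```

```bash
python3 - <<'E'
from h import *;from rig import observe,snapshot
from scipy.spatial.transform import Rotation as R
s=observe();print(s['time_s'],s['tcp_pos'],s['ee_rot'],s['force'])
q=s['ee_rot'];print(R.from_quat([*q[1:],q[0]]).as_matrix().round(3))
r=snapshot('side');cv2.imwrite('pics/side9.png',cv2.resize(r['img'][80:300,120:400,::-1],None,fx=2.7,fy=2.7,interpolation=cv2.INTER_CUBIC))
for c,st in blobs(r,'o',(290,150,380,220),15):print(c,st,onz(r,c,.008))
for c,st in blobs(r,'k',(180,200,250,310)):print('side',c,st,onz(r,c,.01))
E
```

```text
13.55 [0.64691167 0.10560634 0.08727328] [ 0.70194091 -0.70053919  0.09083281 -0.09095708] [-0.17699224  0.72357635  0.63476874]
[[ 0.967  0.     0.255]
 [-0.255  0.002  0.967]
 [-0.    -1.     0.002]]
[334.47747748 177.36936937] [327 173  16  10 111] [ 0.50870694 -0.3375355 ]
[349.55284553 187.03252033] [342 183  16   9 123] [ 0.45591827 -0.31145764]
side [187.48780488 205.53658537] [180 200  14  15 123] [ 0.73410434 -0.00818797]
side [205.09251101 233.9030837 ] [196 227  19  15 227] [0.6314805  0.05879716]
side [232.38571429 248.64761905] [225 239  16  18 210] [0.55495477 0.0684968 ]
side [210.14354067 281.41626794] [198 272  25  20 418] [0.53272216 0.17272018]
```

View pics/side9.png

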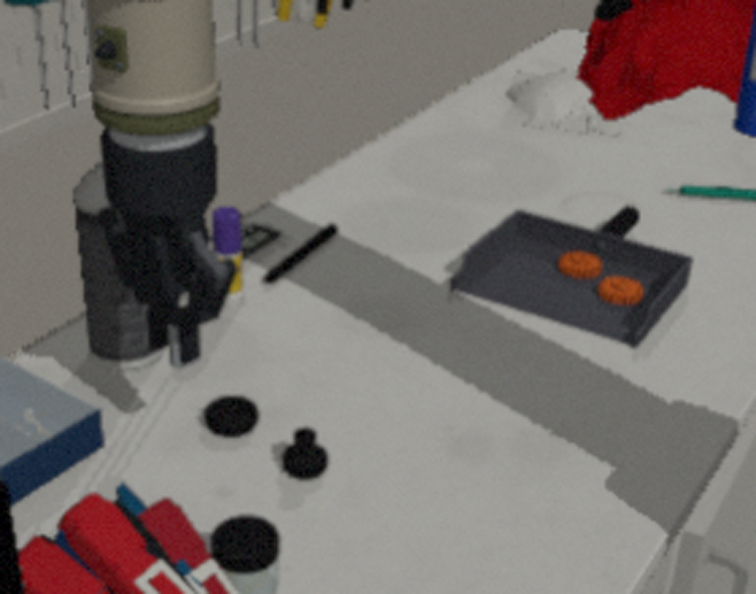

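Both gears lie flat in the pan at (0.509,-0.338) and (0.456,-0.311), and the cap and knob are unmoved. I'll lower behind the cap and push.

arm_command([
  {"xyz": [0.0,0.01,0.0],"rotation": [0,0,0],"fingers": 0.025},
  {"xyz": [0.0,0.035,0.0],"rotation": [0,0,0],"fingers": 0.025},
  {"xyz": [0.0,0.06,0.0],"rotation": [0,0,0],"fingers": 0.025},
  {"xyz": [0.0,0.074,0.0],"rotation": [0,0,0],"fingers": 0.025},
  {"xyz": [0.0,0.081,0.0],"rotation": [0,0,-0.0],"fingers": 0.025},
  {"xyz": [0.0,0.081,-0.008],"rotation": [0,0,0],"fingers": 0.025},
  {"xyz": [0.0,0.081,-0.017],"rotation": [0,0,0],"fingers": 0.025},
  {"xyz": [0.0,0.081,-0.026],"rotation": [0,0,0],"fingers": 0.025},
  {"xyz": [0.0,0.081,-0.036],"rotation": [0,0,0],"fingers": 0.025},
  {"xyz": [0.0,0.081,-0.046],"rotation": [0,0,0],"fingers": 0.025},
])

```text
time_s: 14.6
tcp_pos: [0.6353, 0.0545, 0.0059]
ee_rot: [0.701, -0.701, 0.092, -0.093]
force: [1.0, -0.2, 1.9]
gripper_width: 0.295
```

```bash
python3 - <<'E'
from h import *;from rig import observe,snapshot
s=observe();print(s['time_s'],s['tcp_pos'],s['force'])
r=snapshot('side');cv2.imwrite('pics/side10.png',cv2.resize(r['img'][80:300,120:400,::-1],None,fx=2.7,fy=2.7,interpolation=cv2.INTER_CUBIC))
E
```

```text
14.6 [0.63529642 0.05447482 0.00588679] [ 0.97064069 -0.19081065  1.93084318]
```

View pics/side10.png

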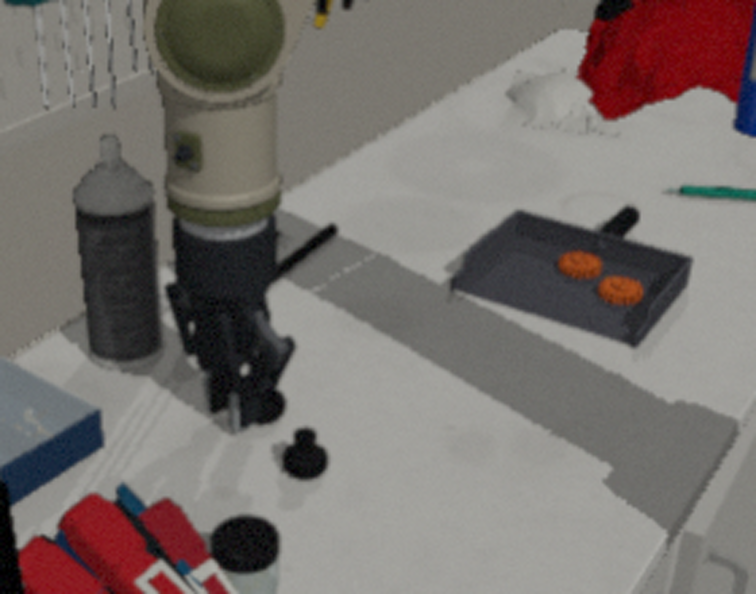

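The cap is cradled at (262,405), clear of the knob. I'll continue.

arm_command([
  {"xyz": [0.0,0.0,-0.011],"rotation": [0,0,0],"fingers": 0.025},
  {"xyz": [0.0,0.0,-0.022],"rotation": [0,0,0],"fingers": 0.025},
  {"xyz": [0.0,0.0,-0.034],"rotation": [0,0,0],"fingers": 0.025},
  {"xyz": [0.0,0.0,-0.046],"rotation": [0,0,0],"fingers": 0.025},
  {"xyz": [0.0,0.0,-0.058],"rotation": [0,0,0],"fingers": 0.025},
  {"xyz": [0.0,0.0,-0.07],"rotation": [0,0,0],"fingers": 0.025},
  {"xyz": [0.0,0.0,-0.082],"rotation": [0,0,0],"fingers": 0.025},
  {"xyz": [0.0,0.0,-0.094],"rotation": [0,0,0],"fingers": 0.025},
  {"xyz": [0.0,0.0,-0.106],"rotation": [0,0,0],"fingers": 0.025},
  {"xyz": [0.0,0.0,-0.117],"rotation": [0,0,0],"fingers": 0.025},
])

```text
time_s: 15.65
tcp_pos: [0.6045, -0.0585, 0.0052]
ee_rot: [-0.701, 0.701, -0.093, 0.093]
force: [-0.3, 0.5, 1.4]
gripper_width: 0.295
```

arm_command([
  {"xyz": [0.0,0.0,-0.011],"rotation": [0,0,0],"fingers": 0.025},
  {"xyz": [0.0,0.0,-0.022],"rotation": [0,0,0],"fingers": 0.025},
  {"xyz": [0.0,0.0,-0.034],"rotation": [0,0,0],"fingers": 0.025},
  {"xyz": [0.0,0.0,-0.046],"rotation": [0,0,0],"fingers": 0.025},
  {"xyz": [0.0,0.0,-0.058],"rotation": [0,0,0],"fingers": 0.025},
  {"xyz": [0.0,0.0,-0.07],"rotation": [0,0,0],"fingers": 0.025},
  {"xyz": [0.0,0.0,-0.082],"rotation": [0,0,0],"fingers": 0.025},
  {"xyz": [0.0,0.0,-0.094],"rotation": [0,0,0],"fingers": 0.025},
  {"xyz": [0.0,0.0,-0.104],"rotation": [0,0,0],"fingers": 0.025},
  {"xyz": [0.0,0.0,-0.112],"rotation": [0,0,0],"fingers": 0.025},
])

```text
time_s: 16.65
tcp_pos: [0.5754, -0.1666, 0.0052]
ee_rot: [-0.701, 0.701, -0.093, 0.093]
force: [0.4, 0.5, 2.5]
gripper_width: 0.293
```

```bash
python3 - <<'E'
from h import *;from rig import observe,snapshot
s=observe();print(s['time_s'],s['tcp_pos'],s['force'])
r=snapshot('side');cv2.imwrite('pics/side11.png',cv2.resize(r['img'][80:300,120:400,::-1],None,fx=2.7,fy=2.7,interpolation=cv2.INTER_CUBIC))
E
```

```text
16.65 [ 0.57540817 -0.1666351   0.00522111] [0.38174965 0.45164632 2.47466622]
```

View pics/side11.png

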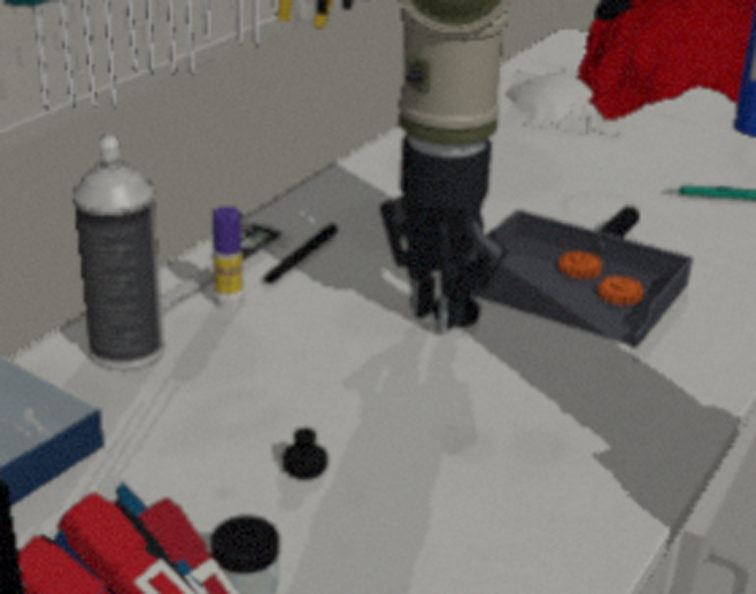

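The cap at about (462,313) is just ahead of the fingers and a few centimetres short of the lip. I'll push it in, then retreat.

arm_command([
  {"xyz": [0.0,0.0,-0.01],"rotation": [0,0,0],"fingers": 0.025},
  {"xyz": [0.0,0.0,-0.021],"rotation": [0,0,0],"fingers": 0.025},
  {"xyz": [0.0,0.0,-0.032],"rotation": [0,0,0],"fingers": 0.025},
  {"xyz": [0.0,0.0,-0.043],"rotation": [0,0,0],"fingers": 0.025},
  {"xyz": [0.0,0.0,-0.054],"rotation": [0,0,0],"fingers": 0.025},
  {"xyz": [0.0,0.0,-0.065],"rotation": [0,0,0],"fingers": 0.025},
  {"xyz": [0.0,0.0,-0.076],"rotation": [0,0,0],"fingers": 0.025},
  {"xyz": [0.0,0.0,-0.087],"rotation": [0,0,0],"fingers": 0.025},
  {"xyz": [0.0,0.0,-0.096],"rotation": [0,0,0],"fingers": 0.025},
  {"xyz": [0.0,0.0,-0.103],"rotation": [0,0,0],"fingers": 0.025},
])

```text
time_s: 17.7
tcp_pos: [0.5488, -0.2659, 0.0053]
ee_rot: [-0.701, 0.701, -0.093, 0.093]
force: [-0.5, 1.2, 0.6]
gripper_width: 0.296
```

arm_command([
  {"xyz": [0.0,0.0,0.008],"rotation": [0,0,0],"fingers": 0.025},
  {"xyz": [0.0,-0.006,0.016],"rotation": [0,0,0],"fingers": 0.025},
  {"xyz": [0.0,-0.03,0.02],"rotation": [0,0,0],"fingers": 0.025},
  {"xyz": [0.0,-0.065,0.03],"rotation": [0,0,0],"fingers": 0.025},
  {"xyz": [0.0,-0.095,0.05],"rotation": [0,0,0],"fingers": 0.025},
  {"xyz": [0.0,-0.12,0.085],"rotation": [0,0,0],"fingers": 0.025},
  {"xyz": [0.0,-0.14,0.125],"rotation": [0,0,0],"fingers": 0.025},
  {"xyz": [0.0,-0.15,0.165],"rotation": [0,0,0],"fingers": 0.025},
  {"xyz": [0.0,-0.15,0.195],"rotation": [0,0,0],"fingers": 0.025},
  {"xyz": [0.0,-0.15,0.21],"rotation": [0,0,0],"fingers": 0.025},
])

```text
time_s: 18.7
tcp_pos: [0.6043, -0.057, 0.1565]
ee_rot: [0.702, -0.701, 0.09, -0.091]
force: [0.4, 0.4, 0.5]
gripper_width: 0.298
```

```bash
python3 - <<'E'
from h import *;from rig import observe,snapshot
s=observe();print(s['time_s'],s['tcp_pos'],s['force'])
r=snapshot('side');cv2.imwrite('pics/side12.png',cv2.resize(cv2.convertScaleAbs(r['img'][140:240,260:400,::-1],alpha=1.8),None,fx=5.4,fy=5.4,interpolation=cv2.INTER_CUBIC))
for c,st in blobs(r,'o',(290,150,380,220),15):print(c,st,onz(r,c,.008))
t=snapshot('top');cv2.imwrite('pics/top12.png',cv2.resize(cv2.convertScaleAbs(t['img'][140:280,140:420,::-1],alpha=1.5),None,fx=2.8,fy=2.8,interpolation=cv2.INTER_CUBIC))
for c,st in blobs(t,'o',(300,170,390,270)):print('top',c,st,onz(t,c,.01))
for c,st in blobs(t,'k',(150,150,300,260)):print('top k',c,st,onz(t,c,.012))
E
```

```text
18.7 [ 0.6042537  -0.05702427  0.15646318] [0.40749102 0.36081237 0.49712403]
[334.54782609 177.4173913 ] [327 173  16  10 115] [ 0.5084451  -0.33739407]
[349.47154472 187.03252033] [342 183  16   9 123] [ 0.45609048 -0.31133786]
top k [253.23913043 173.32608696] [247 166  15  15  46] [ 0.63147156 -0.04320804]
top k [211.27368421 201.64210526] [206 196  11  12  95] [0.55369146 0.06799959]
top k [162.45685279 214.61928934] [155 207  16  16 197] [0.51771056 0.19745213]
```

View pics/side12.png

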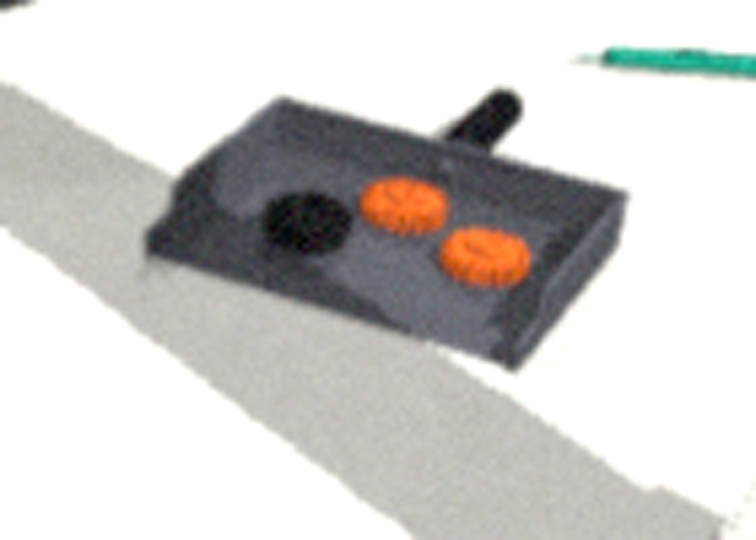

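View pics/top12.png

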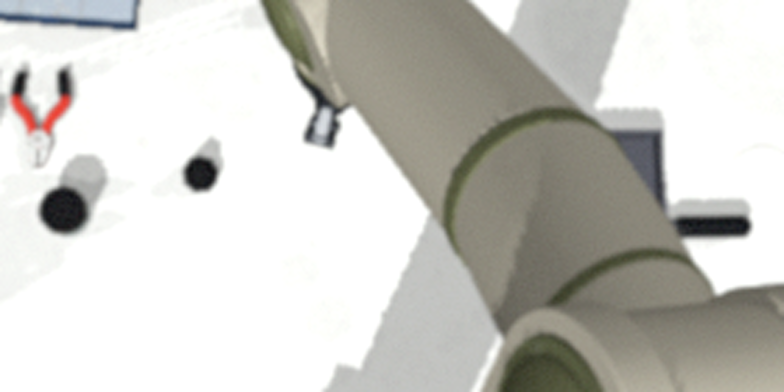

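In the side view, the cap at (308,222) and the gears at (405,205) and (486,256) all lie flat inside the pan behind the lip. In the top view the knob, jar and cutters are unmoved. I'll do one numeric check of the cap, then hand in.

```bash
python3 - <<'E'
from h import *;from rig import observe,snapshot,sign_off
r=snapshot('side');p=onz(r,np.array([308,222])/5.4+[260,140]-.4,.009);print('cap',p)
s=observe();print(s['qd'].round(3) if hasattr(s['qd'],'round') else s['qd'],s['force'])
if p[1]<-.28: print(sign_off())
E
```

```text
cap [ 0.53894768 -0.29193312]
[0.041 0.004 0.031 0.006 0.004 0.005 0.006] [-0.12792436 -1.14382625  0.04278892]
the job is handed in; nothing more can be done
None
```

I pushed both gears and then the cap into the pan along the surface, holding each between the slightly open fingertips, and handed the job in at about 19 s. Nothing was gripped or lifted.

- **Parts:** Last images show all three flat inside the pan. The gears are at about (0.508, -0.337) and (0.456, -0.311), and the cap is at about (0.539, -0.292). The lip is at y ≈ -0.238, so the cap's rear edge is about 33 mm past it. These final positions come from the side view only, because the arm hid the pan from the top camera.
- **Other objects:** The knob and jar measure within 1 mm of where they started. The cutters, glue stick and marker were judged by eye and show no movement.
- **Contact with the pan:** During the first push the fingertips rested on the pan floor with about 15 N. I made the later pushes about 5 mm higher and saw no further contact. The arm is now parked clear of everything.

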